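# Hang a hooked battery bracket in the sprung seat of a conveyor rail

### The job

Pick up the hooked bracket and lift its hook over the front lip of the conveyor rail, then lower it gently into the groove behind the lip. Slide it along the groove with light pressure until the hook drops into the notch of the runner, fully down, and only then let go, leaving it hanging there. Never force it against the rail, and leave the other things on the bench where they are.

Things in the scene. Friction and masses are not known exactly. Their poses are not given: they have to be found in the camera images.
- bracket: Hooked bracket, dark sheet steel, loose, about 0.3 kg, standing on its foot. Origin: on its underside, under the upright plate; z up. Foot x -60 to -2 mm, 70 wide (y), 5 thick. Plate x -2 to 2, 60 wide, up to z = 104. At the top an arm reaches to +x (x -4 to 25, 30 wide, z 100 to 108), with the hook nose under its end. It hangs with its foot on the robot's side of the rail (own x along the rail's x).
- grip (a point): centre of the grip block standing on the bracket's arm, at (10, 0, 130) mm in the bracket's frame. The block is 16 mm (x) by 26 mm (y), z 107 to 148 mm; hold it there from above.
- hook_tip (a point): centre of the lower end of the bracket's hook nose, at (19, 0, 70) mm in the bracket's frame. The nose is square-cornered, x 15 to 23 mm, y -12 to 12, and hangs 30 mm below the arm.
- rail: Conveyor rail, aluminium channel 470 mm long along its own y, fixed on posts; its -x side faces the robot. Origin on the bench surface under the lip's middle; z up. Front web x -2 to 2 mm, z 55 to 150, its top is the lip; open groove x 2 to 18; rear web x 18 to 22, also 150 high. Grey covers 151 high close the groove beyond y = -130 and 130. Bracket and rail may press on each other with at most 30 N.
- lip (a point): middle of the top of the anti-jump lip, (0, 0, 150) mm in the rail's frame
- groove (a point): middle of the groove at the flat top of the black runner lying in it, (10, 0, 138) mm in the rail's frame. The runner has one square-edged notch: 30 mm long (y), 12 deep, as wide as the groove, its centre NOT measured, anywhere from y = -50 to 50 mm, differing each time. The runner stays put along y but is sprung: yields downwards from 3 N, 0.5 N per mm, hard after 6 mm. Home: hook tip on the notch's bottom.
- module: bystander: battery module, black block 70 x 140 mm, 91 mm high, pale top with two metal terminals (to 107 mm); origin centre of underside
- plain_bracket: bystander: plain U-shaped dark steel bracket without hook, 58 x 70 mm, 45 mm high; origin centre of underside
- driver: bystander: screwdriver lying on the bench to the right of the rail

How it is judged (in metres and radians):
On the way, in this order (a step that is already met when the one before it is completed fails the run):
1. the hook's lower end is above the groove, higher than the lip (z of hook_tip in the frame of rail above 0.15 m and x of hook_tip in the frame of rail between 0.002 and 0.018 m and y of hook_tip in the frame of rail between -0.13 and 0.13 m), for 0.1 s.
2. the hook is fully down in the notch behind the lip while the fingers still hold the bracket (z of hook_tip in the frame of rail below 0.129 m and x of hook_tip in the frame of rail between 0.002 and 0.018 m and contact force between bracket and the fingers above 0.5 N), for 0.15 s.
At the end, for the whole second after the job is handed in: Bracket released, at rest (under 0.02 m/s), tilted under 0.25 rad; the hook's lower end in the groove behind the lip (x 2 to 18 mm, y within 70 mm in the rail's frame) and down in the notch: 116 to 129 mm high (on the runner's top it would be above 131) (z of hook_tip in the frame of rail between 0.116 and 0.129 m and x of hook_tip in the frame of rail between 0.002 and 0.018 m and y of hook_tip in the frame of rail between -0.07 and 0.07 m and angle between bracket's own z axis and vertical below 0.25 rad and linear speed of bracket below 0.02 m/s); the robot touches nothing.
It fails at once if bracket and rail pressed together with more than 30 N (contact force between bracket and rail above 30 N).
It fails at once if a bystander moved more than 30 mm (distance of any of module, plain_bracket, driver from where it was at the start of the episode above 0.03 m).
It also fails if it takes over 58 s, if anything falls off the work surface, if the arm or the gripper's body presses on something with over 40 N, if the wrist force passes 120 N, or if a joint passes its speed limit or range.

### The arm

A 6-joint arm with a two-finger parallel gripper is mounted at the origin on the work surface. World frame = base frame: x ahead of the robot, y to its left, z up, the work surface at z = 0. Lengths are in mm, angles in degrees, forces in N, time in s.
With the tool pointing down it reaches from about 300 to 850 mm from the base axis. Payload 4.2 kg.
Tool frame: the origin (TCP) lies at the very end of the fingers, on their centre line; the grasp point (between the pads) lies 19 mm behind it (env.grip_depth is the distance from the TCP to the grasp point, in mm); y points along the fingers, z is the direction in which the jaws open and shut, and the axes are right-handed (so a half turn about y gives the same grasp; the last joint's range is limited). The gripper opens to 91 mm and grips with 3 to 60 N. Pads are 32 mm wide; open, the fingers measure 118 mm over their backs; the gripper's body (76 mm by 178 mm) begins 60 mm behind the grasp point.
Start: joints at [-66.291, 18.312, 89.639, -0, 72.044, -1.146], TCP at [241.69, -521.756, 213.976] pointing down, gripper open.
Joint ranges: [-177.97, 177.97], [-48.28, 115.42], [12.27, 149.76], [-77.06, 257.06], [2.81, 150.46], [-146.56, 146.56]. Speed limits (degrees/s): [147.25, 147.25, 180, 180, 180, 180].

### API

Orientations are given as [roll, pitch, yaw] about the fixed x, y, z axes, in that order (R = Rz(yaw) Ry(pitch) Rx(roll)).
In Python, from workcell import state, imaging, job, env gives the robot as it stands.
- The arm moves only by the shell command python3 -m pendant 'ROWS' [FORCE]. ROWS is JSON, a list of rows, each an object with "delta_pos": the shift along the tool's x, y, z in cm, a list of three; "twist": the turn, a rotation vector about the tool's x, y, z in degrees, a list of three; "grip": the opening in per cent of the stroke, from 0 (shut) to 100 (fully open). In form: [{"delta_pos": [tx, ty, tz], "twist": [wx, wy, wz], "grip": grip}, ...]. A call has exactly 5 rows; each row is the pose to reach, as a shift and turn from the pose commanded when the call began, along the tool's axes at that moment; what a row does not reach only later rows make up. A row lasts 1/10 s, in which the tool goes at most 50 mm and 8.59 degrees, less where a joint would pass 70% of its speed; a pose out of reach is approached as far as the arm can. A call with a gripper value outside its range is refused whole. The fingers move at their own pace and stop on an object; FORCE is the grip in N (left out, the last holds). Time passes only in rows, so rows that repeat a pose let the fingers close, or fill a call up. It gives the time, the measured TCP pose, the force and the opening at its end, in the units of the state.
- state(): the state, without advancing time (a new reading comes with each control period).
- imaging.grab_frame(name): name is "scene" or "side" or "wrist"; returns (picture, depth): 384x512x3 uint8, red, green, blue; 384x512 float32, mm along the optical axis (not along the pixel's ray), 0 where there is no reading.
- imaging.camera_info(name): a dict with "fx", "fy", "cx", "cy" (pixels), "R" (3x3) and "t" (3): a world point X has camera coordinates R X + t. Camera axes: x right, y down, z forward; pixel columns grow to the right and rows downward; lengths in mm; the calibration is good to about 2 mm. A picture is of the moment at which its call begins: read the wrist's pose just before it. camera_info takes no time and is no camera call; for the wrist camera it gives the pose at the moment of the call.
- job.job_done(): hands the job in, once; it reports no verdict.
The state is a dict: "time_s": time; "qpos": joint angles; "qvel": joint speeds; "effort": joint torques, N m; "ee_pos": TCP position; "ee_rot": TCP orientation; "force": force on the tool from outside, world axes, zero at the start; "torque": the same for the moment, N m; "gripper_width": finger opening in mm.
Only numpy, scipy, OpenCV 4.12 (cv2) and the standard library are available. Lean on these libraries where they do the work, as an engineer would, in place of code of your own. Each camera call takes 0.05 s, during which the arm holds its last target.

## Working session

There is one attempt and no reset: what is moved stays moved. The work goes in short steps, Python scripts to look and compute and a shell command to move; the robot and the scene stay as the last step left them, time stands still between calls to the robot, and variables do not carry over. Pictures are saved under pics/ and viewed, and the job is handed in when it is done.

```bash
ls; mkdir -p pics
cat > h.py <<'E'
import numpy as np, cv2
from workcell import state, imaging, job, env
def grab(name,fn):
    ci=imaging.camera_info(name); p,d=imaging.grab_frame(name)
    cv2.imwrite(f'pics/{fn}.png',p[:,:,::-1]); np.savez(f'pics/{fn}.npz',p=p,d=d,**{k:np.array(v) for k,v in ci.items()})
    return p,d,ci
def load(fn):
    z=np.load(f'pics/{fn}.npz'); return z
def cloud(z):
    d=z['d'];v,u=np.mgrid[0:384,0:512]
    c=np.stack([(u-z['cx'])/z['fx']*d,(v-z['cy'])/z['fy']*d,d],-1)
    return (c-z['t'])@z['R']
E
python3 - <<'E'
from h import *
for n in ('scene','side','wrist'): grab(n,n+'0')
s=state();print(s)
for n in ('scene','side','wrist'):
    z=load(n+'0'); print(n, -z['R'].T@z['t'], z['R'][2], z['fx'])
E
```

```text
pics
{'time_s': 0.15, 'qpos': array([-6.62913833e+01,  1.83427498e+01,  8.96893177e+01, -2.11064250e-03,
        7.20442979e+01, -1.14577938e+00]), 'qvel': array([-0.02100492, -0.12069685, -0.12465949,  0.06891266,  0.0567037 ,
        0.07681389]), 'effort': array([ 4.93579173e-04, -4.12774551e+01, -2.32154632e+01,  7.27300323e-02,
        4.34071803e-02, -9.15302530e-05]), 'ee_pos': array([ 241.52089229, -521.40357838,  213.3252007 ]), 'ee_rot': array([-9.00763903e+01, -4.79549323e-04, -1.55144952e+02]), 'force': array([0.01357885, 0.14444307, 0.28861469]), 'torque': array([ 0.00751165, -0.01624025,  0.04880087]), 'gripper_width': 91.15621045606073}
scene [ 962.23675269 -508.50329087 1156.15800205] [-0.37408382  0.38153628 -0.84527591] 450.1622000252827
side [225.65903929 752.7478126  694.53346782] [ 0.30039509 -0.77590967 -0.55473145] 381.08287586063886
wrist [ 312.44684388 -488.68858156  384.10307814] [-0.25133503 -0.11494776 -0.96105032] 285.63440551082806
```

View pics/scene0.png

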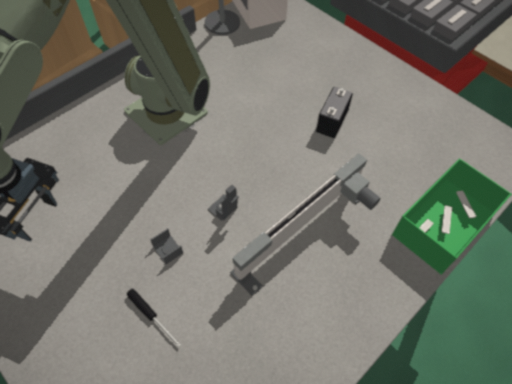

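View pics/side0.png

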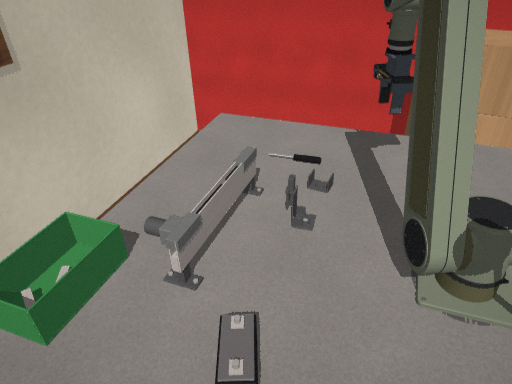

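View pics/wrist0.png

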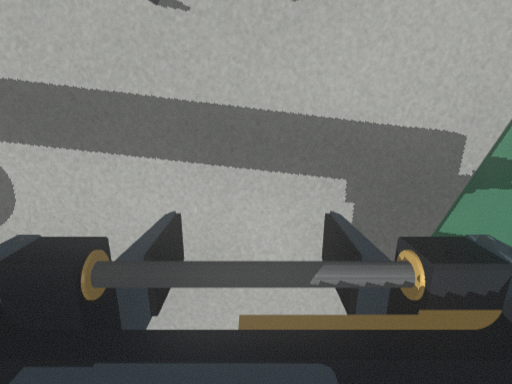

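The scene view shows the hooked bracket at (227,203), the rail from (245,262) to (353,168), the plain bracket at (167,247), the module at (335,110) and the driver at (150,320). In the side view the bracket is at (297,205). The wrist view shows only empty bench. Next I get positions from depth.

Run:
```python
from h import *
for n in ('scene0','side0'):
    z=load(n); P=cloud(z); d=z['d']
    print(n)
    if n=='scene0': pts=[(227,190),(233,192),(222,205),(216,210),(250,250),(262,240),(300,213),(350,168),(335,110),(100,250),(300,100)]
    else: pts=[(291,185),(292,200),(303,220),(250,158),(180,230),(230,185),(238,345),(340,300)]
    for u,v in pts: print((u,v),P[v,u].round(1), z['p'][v,u])
    ok=(d>0)&(P[...,2]>143)&(P[...,2]<160)&(P[...,0]>300)&(P[...,1]<250)&(P[...,1]>-400)
    if n=='side0': pass
    Q=P[ok]; print(len(Q),Q.min(0),Q.max(0))
    np.save(f'pics/{n}_top.npy',np.c_[Q, np.argwhere(ok)])
    # upscale crop
    p=z['p'][:,:,::-1]
    c=p[150:290,150:380] if n=='scene0' else p[130:300,150:350]
    cv2.imwrite(f'pics/{n}_crop.png',cv2.resize(c,None,fx=3.4,fy=3.4,interpolation=cv2.INTER_CUBIC))
```

```text
scene0
(227, 190) [ 453.5 -118.   145.3] [92 91 90]
(233, 192) [ 463.  -105.9  133. ] [53 53 52]
(222, 205) [ 449.1 -136.6   83.2] [67 66 65]
(216, 210) [ 424.8 -142.1   31.2] [73 73 72]
(250, 250) [ 622.9 -194.5  149.2] [133 135 132]
(262, 240) [ 625.5 -156.3  154. ] [133 135 131]
(300, 213) [637.1 -31.6 151. ] [165 158 151]
(350, 168) [634.4 172.2 148.4] [138 139 136]
(335, 110) [439.9 347.8  93.3] [190 183 176]
(100, 250) [ 282.8 -449.4   -1.3] [88 85 81]
(300, 100) [276.2 373.7  -5.7] [151 147 140]
1394 [ 447.12868147 -241.51232274  143.00081626] [648.67202202 229.34341697 157.03035227]
side0
(291, 185) [451.9 -93.8 127.7] [76 74 76]
(292, 200) [443.6 -78.1  90.1] [89 87 87]
(303, 220) [ 415.5 -103.5    8.5] [117 115 111]
(250, 158) [ 605.5 -182.5  139.1] [74 74 71]
(180, 230) [627.2 196.6 151.3] [113 113 111]
(230, 185) [612.6 -46.  124.9] [119 113 109]
(238, 345) [413.  382.2  88.6] [105 101  99]
(340, 300) [264.8 142.9  -2.1] [133 128 126]
1149 [ 446.0441657  -399.95036234  143.00343308] [1764.98661656  233.32377386  159.83057243]
```

View pics/scene0_crop.png

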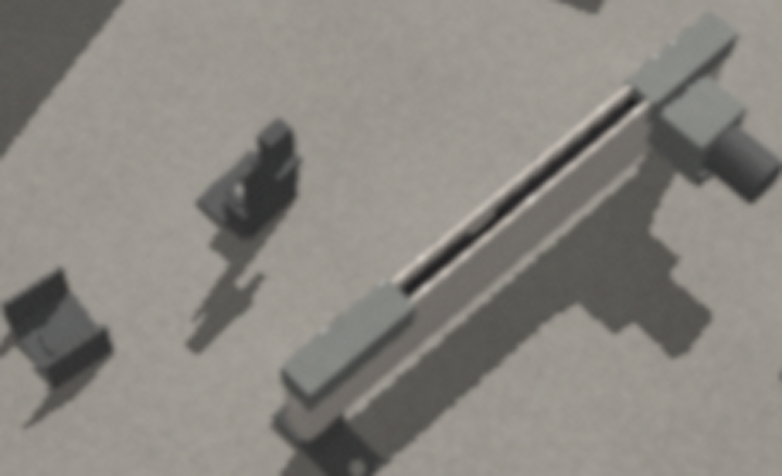

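View pics/side0_crop.png

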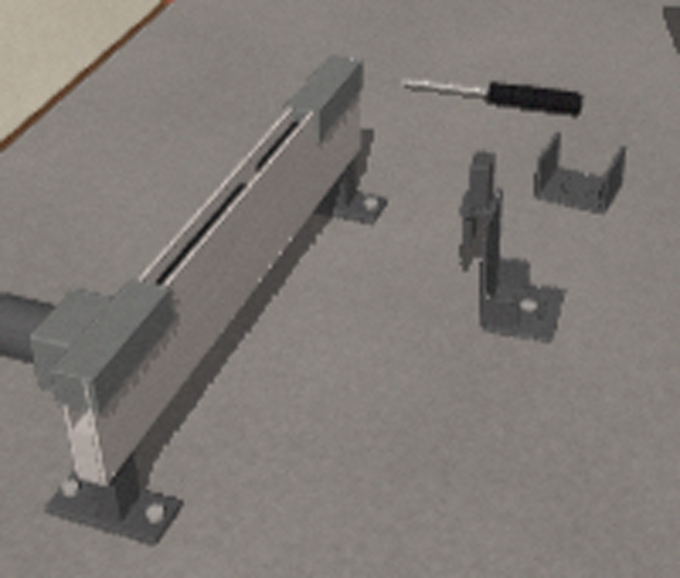

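In the crops, the groove's dark runner line has a bright gap at scene crop (485,220) and side crop (250,175). That gap is probably the notch. Now I measure the rail and bracket from the cloud.

Run:
```python
from h import *
for n in ('scene0','side0'):
    z=load(n); P=cloud(z)
    Q=np.load(f'pics/{n}_top.npy'); Q=Q[(Q[:,0]>580)&(Q[:,0]<680)&(abs(Q[:,1])<260)]
    r=cv2.minAreaRect(Q[:,:2].astype(np.float32)); print(n,'rail rect',r, Q[:,2].mean(), len(Q))
    f=cv2.fitLine(Q[:,:2].astype(np.float32),cv2.DIST_HUBER,0,.01,.01).ravel();print('line',f, 'yaw', np.degrees(np.arctan2(f[0],f[1])))
    m=(P[...,0]>360)&(P[...,0]<500)&(P[...,1]>-220)&(P[...,1]<-30)
    for a,b in((112,160),(100,111),(3,14),(20,95)):
        B=P[m&(P[...,2]>a)&(P[...,2]<b)]
        print(a,b,len(B),B.mean(0).round(1),B.min(0).round(),B.max(0).round(),cv2.minAreaRect(B[:,:2].astype(np.float32)))
# ray cast
def cast(z,u,v,h):
    d=z['R'].T@np.array([(u-z['cx'])/z['fx'],(v-z['cy'])/z['fy'],1]);c=-z['R'].T@z['t'];return c+d*(h-c[2])/d[2]
zs=load('scene0');zd=load('side0')
print('notch scene',cast(zs,150+485/3.4,150+220/3.4,138),'side',cast(zd,150+250/3.4,130+175/3.4,138))
```

```text
scene0 rail rect ((627.0584716796875, -6.0890045166015625), (470.73260498046875, 33.25188446044922), 88.68305206298828) 149.72126975072337 1341
line [ 2.2571867e-02  9.9974525e-01  6.2747687e+02 -3.3900040e+01] yaw 1.2933824
112 160 121 [ 458.7 -112.3  135.9] [ 447. -125.  112.] [467. -97. 152.] ((457.0977783203125, -110.69849395751953), (17.93258285522461, 26.958498001098633), 4.377730846405029)
100 111 59 [ 461.1 -115.5  106.1] [ 443. -139.  101.] [471. -94. 111.] ((458.6234436035156, -118.2344741821289), (48.74213409423828, 22.72881317138672), 46.19152069091797)
3 14 270 [ 422.4 -131.4    5.4] [ 360. -220.    3.] [498. -31.  13.] ((429.1523742675781, -125.31400299072266), (138.09010314941406, 189.24305725097656), 0.061243053525686264)
20 95 170 [ 449.6 -124.7   57. ] [ 419. -143.   20.] [469. -79.  95.] ((449.16851806640625, -117.63493347167969), (67.03465270996094, 39.85817337036133), 68.67326354980469)
side0 rail rect ((625.3251342773438, -1.210723876953125), (469.4806823730469, 34.458980560302734), 88.49763488769531) 148.75483813308753 1018
line [2.3027964e-02 9.9973482e-01 6.2452179e+02 6.2449352e+01] yaw 1.3195217
112 160 103 [452.8 -98.1 133.7] [ 446. -120.  112.] [463. -88. 148.] ((453.8697204589844, -103.68954467773438), (16.196359634399414, 29.967491149902344), 7.605770111083984)
100 111 70 [451.7 -98.1 105. ] [ 439. -136.  100.] [470. -73. 111.] ((454.7677001953125, -103.42040252685547), (28.682130813598633, 63.63759231567383), 6.2358078956604)
3 14 233 [ 413.1 -105.5    6. ] [ 384. -143.    3.] [445. -72.  14.] ((415.2770080566406, -107.30111694335938), (60.54214096069336, 68.45702362060547), 2.6270415782928467)
20 95 197 [ 440.2 -100.3   50.2] [ 415. -140.   20.] [466. -75.  95.] ((441.4980773925781, -106.32496643066406), (49.72406005859375, 65.72368621826172), 3.3927340507507324)
notch scene [623.20992144 -42.89099011 138.        ] side [627.77646066 -38.46173824 138.        ]
```

```bash
cat >> h.py <<'E'
from scipy.spatial.transform import Rotation as Ro
def plan(pos,yaw,s=None,pitchroll=(-90,0)):
    s=s or state(); R=Ro.from_euler('xyz',s['ee_rot'],degrees=True)
    T=Ro.from_euler('xyz',[pitchroll[0],pitchroll[1],yaw],degrees=True)
    dp=R.inv().apply(np.array(pos)-s['ee_pos'])/10
    tw=(R.inv()*T).as_rotvec(degrees=True)
    print('at',s['ee_pos'].round(1),s['ee_rot'].round(1),'dp cm',dp.round(2),'twist',tw.round(2))
def cast(z,u,v,h):
    d=z['R'].T@np.array([(u-z['cx'])/z['fx'],(v-z['cy'])/z['fy'],1]);c=-z['R'].T@z['t'];return c+d*(h-c[2])/d[2]
E
python3 -c "
from h import *
plan([540,-30,240],-90)"
```

```text
at [ 241.5 -521.4  213.3] [ -90.1   -0.  -155.1] dp cm [-47.74  -2.63 -32.05] twist [ 7.000e-02 -6.514e+01 -4.000e-02]
```

```bash
python3 -m pendant '[{"delta_pos":[-4,-0.5,-2.5],"twist":[0,-6,0],"grip":100},{"delta_pos":[-8,-1,-5],"twist":[0,-12,0],"grip":100},{"delta_pos":[-12,-1.5,-7.5],"twist":[0,-18,0],"grip":100},{"delta_pos":[-16,-2,-10.5],"twist":[0,-24,0],"grip":100},{"delta_pos":[-20,-2.6,-13.4],"twist":[0,-30,0],"grip":100}]'; python3 -c "
from h import *
plan([540,-30,240],-90)"
```

```text
time_s: 0.65
ee_pos: [367.2, -314.2, 239.8]
ee_rot: [-90.0, 0.0, -124.9]
force: [1.2, -0.9, -0.5]
gripper_width: 91.1
at [ 367.2 -314.2  239.8] [ -90.     0.  -124.9] dp cm [-3.32e+01 -1.00e-02 -2.11e+00] twist [ 3.000e-02 -3.493e+01 -2.000e-02]
```

```bash
python3 -m pendant '[{"delta_pos":[-4,0,-0.3],"twist":[0,-7,0],"grip":100},{"delta_pos":[-8.5,0,-0.6],"twist":[0,-14,0],"grip":100},{"delta_pos":[-13,0,-0.8],"twist":[0,-21,0],"grip":100},{"delta_pos":[-17,0,-1.1],"twist":[0,-28,0],"grip":100},{"delta_pos":[-21,0,-1.3],"twist":[0,-34.9,0],"grip":100}]'; python3 -c "
from h import *
plan([540,-30,240],-90)"
```

```text
time_s: 1.15
ee_pos: [477.5, -135.2, 239.8]
ee_rot: [-90.0, -0.0, -89.9]
force: [0.6, -0.3, 0.7]
gripper_width: 91.4
at [ 477.5 -135.2  239.8] [-90.   -0.  -89.9] dp cm [-10.51  -0.02   6.26] twist [0.01 0.06 0.  ]
```

```bash
python3 -m pendant '[{"delta_pos":[-3,0,2],"twist":[0,0,0],"grip":100},{"delta_pos":[-6.5,0,4],"twist":[0,0,0],"grip":100},{"delta_pos":[-10.5,0,6.3],"twist":[0,0,0],"grip":100},{"delta_pos":[-10.5,0,6.3],"twist":[0,0,0],"grip":100},{"delta_pos":[-10.5,0,6.3],"twist":[0,0,0],"grip":100}]'; python3 -c "
from h import *
print(state()['ee_pos']);grab('wrist','w1')"
```

```text
time_s: 1.65
ee_pos: [540.4, -31.5, 239.4]
ee_rot: [-90.1, -0.0, -90.1]
force: [0.4, -0.8, -0.5]
gripper_width: 91.2
[540.44226548 -31.49638517 239.36849859]
```

View pics/w1.png

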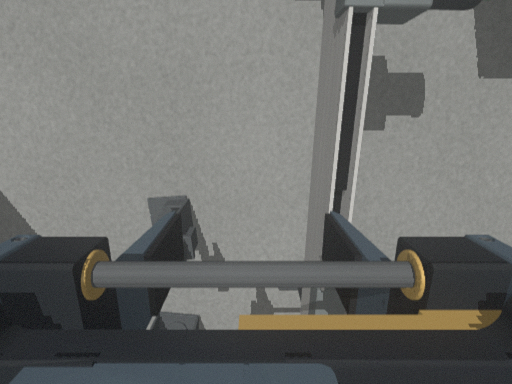

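```bash
python3 -c "
from h import *
z=load('w1');print(-z['R'].T@z['t'],z['R'])
P=cloud(z)
for u,v in [(160,215),(355,100),(372,100),(345,100),(340,195),(347,150),(190,215)]: print(u,v,P[v,u].round(1))"
```

```text
[540.65489457  46.83202197 410.19659125] [[ 0.99999737 -0.00192265 -0.00124697]
 [-0.00150183 -0.9608397   0.27710072]
 [-0.00173091 -0.27709812 -0.96084007]]
160 215 [ 401.7 -102.6    9.4]
355 100 [632.9  55.9 139.1]
372 100 [702.5  60.5   2.1]
345 100 [623.9  56.  139. ]
340 195 [630.6 -37.  127.1]
347 150 [630.1  10.8 137.8]
190 215 [ 446.3 -103.     8.5]
```

The wrist image (up = +y, right = +x) shows the rail lip and groove running from (365,5) to (340,215). The notch begins near (340,190), and the bracket is hidden behind the finger at (175,225). I back off in −y for a clear view of both.

```bash
python3 -m pendant '[{"delta_pos":[4,0,0],"twist":[0,0,0],"grip":100},{"delta_pos":[8,0,0],"twist":[0,0,0],"grip":100},{"delta_pos":[12.5,0,0],"twist":[0,0,0],"grip":100},{"delta_pos":[15,0,0],"twist":[0,0,0],"grip":100},{"delta_pos":[15,0,0],"twist":[0,0,0],"grip":100}]'; python3 -m pendant '[{"delta_pos":[0,0,0],"twist":[0,0,0],"grip":100},{"delta_pos":[0,0,0],"twist":[0,0,0],"grip":100},{"delta_pos":[0,0,0],"twist":[0,0,0],"grip":100},{"delta_pos":[0,0,0],"twist":[0,0,0],"grip":100},{"delta_pos":[0,0,0],"twist":[0,0,0],"grip":100}]';python3 -c "
from h import *
print(state()['ee_pos']);p,d,c=grab('wrist','w2')
cv2.imwrite('pics/w2b.png',cv2.resize(p[:280,100:420,::-1],None,fx=2.1,fy=2.1,interpolation=cv2.INTER_CUBIC))"
```

```text
time_s: 2.2
ee_pos: [538.6, -186.7, 239.8]
ee_rot: [-90.0, -0.1, -90.6]
force: [-0.1, -0.4, -0.3]
gripper_width: 90.9
time_s: 2.7
ee_pos: [540.0, -181.5, 240.1]
ee_rot: [-90.0, -0.0, -90.2]
force: [0.2, -0.2, -0.2]
gripper_width: 90.9
[ 539.98379368 -181.49967586  240.07026573]
```

View pics/w2b.png

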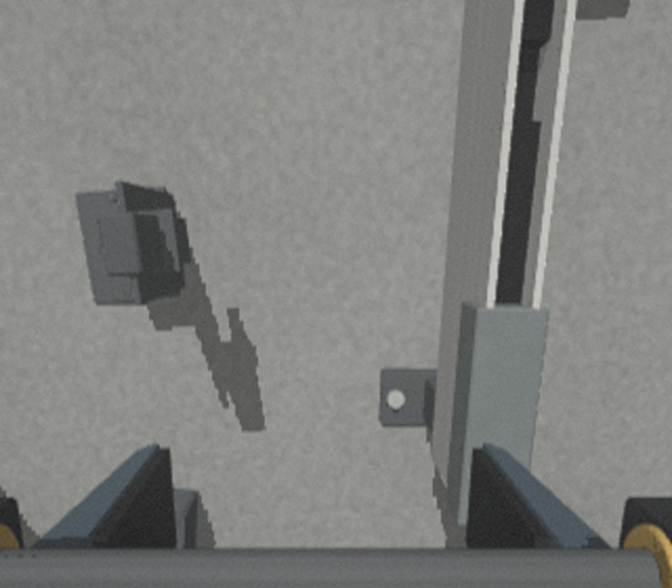

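The crop shows the two bright lips (columns about 490–520 and 540–575), the cover's edge at row about 305, and a lighter groove patch at rows 45–122, which is the notch. The bracket is at (130,245). Next I compute exact values.

Run:
```python
from h import *
z=load('w2');P=cloud(z);p=z['p'].astype(int)
g=p.sum(2)/3
L=[];Rr=[]
for v in range(3,140,4):
    row=g[v]; idx=np.where(row>165)[0]; idx=idx[(idx>320)&(idx<390)]
    if len(idx)==0: continue
    k=np.split(idx,np.where(np.diff(idx)>3)[0]+1)
    if len(k)>=2:
        a=cast(z,k[0].mean(),v,150);b=cast(z,k[-1].mean(),v,150); L.append(a);Rr.append(b)
        if v%20==3: print(v,[(q[0],q[-1]) for q in k],a.round(1),b.round(1), row[k[0][-1]+1:k[-1][0]].round())
for A in(L,Rr):
    A=np.array(A);c=np.polyfit(A[:,1],A[:,0],1);print('line x=',c, 'yaw',-np.degrees(np.arctan(c[0])),'x at 0 ',c[1], 'resid',np.std(A[:,0]-np.polyval(c,A[:,1])))
# groove depth profile
for v in range(0,100,4):
    u0=[u for u in range(330,370)]
    q=P[v,330:372]; m=(q[:,2]>100)&(q[:,2]<146); print(v, len(q[m]), q[m][:,1].mean().round(1) if m.any() else '', np.sort(q[m][:,2]).round(0)[::3])
np.set_printoptions(suppress=True)
m=(P[...,0]>400)&(P[...,0]<500)&(P[...,1]>-180)&(P[...,1]<-40)
for a,b in((144,155),(115,143),(100,111),(3,8),(20,95)):
    k=m&(P[...,2]>a)&(P[...,2]<b);B=P[k]
    print(a,b,len(B),B.mean(0).round(1),B.min(0).round(),B.max(0).round(),cv2.minAreaRect(B[:,:2].astype(np.float32)))
    vv,uu=np.where(k);print('  px',uu.min(),uu.max(),vv.min(),vv.max())
```

```text
3 [(np.int64(345), np.int64(348)), (np.int64(370), np.int64(373))] [615.4 -20.8 150. ] [635.3 -20.9 150. ] [116.  55.  52.  50.  52.  53.  47.  53.  48.  48.  49.  51.  54.  46.
  68. 118. 120. 117. 118. 116. 122.]
23 [(np.int64(343), np.int64(346)), (np.int64(368), np.int64(371))] [615. -35. 150.] [635.3 -35.  150. ] [119.  54.  47.  49.  49.  47.  47.  48.  48.  52.  89. 101.  99. 105.
 117. 116. 119. 117. 106. 103. 138.]
43 [(np.int64(341), np.int64(344)), (np.int64(366), np.int64(368))] [614.6 -49.6 150. ] [634.8 -49.7 150. ] [126.  63.  54.  50.  55.  59.  52.  55.  57.  67. 120. 118. 115. 120.
 118. 119. 116. 116. 115. 111. 164.]
63 [(np.int64(339), np.int64(342)), (np.int64(363), np.int64(366))] [614.2 -64.8 150. ] [634.4 -64.9 150. ] [127.  62.  55.  55.  50.  57.  52.  58.  56.  56.  56.  56.  50.  58.
 108. 117. 116. 117. 116. 122.]
83 [(np.int64(338), np.int64(340)), (np.int64(361), np.int64(364))] [614.2 -80.6 150. ] [634.3 -80.6 150. ] [127.  59.  56.  58.  57.  58.  53.  56.  56.  54.  53.  54.  55.  64.
 116. 116. 119. 118. 120. 134.]
103 [(np.int64(336), np.int64(338)
[... 2424 characters left out ...]
462.14605712890625, -107.2658462524414), (2.2674200534820557, 25.76323890686035), 4.759705543518066)
  px 163 176 101 130
100 111 444 [ 459.  -107.2  106.4] [ 441. -138.  101.] [471. -79. 111.] ((456.23681640625, -107.7208251953125), (27.447574615478516, 59.660621643066406), 3.999530553817749)
  px 155 186 86 145
3 8 218 [ 413.4 -115.2    5.3] [ 400. -175.    3.] [458. -41.   8.] ((427.70684814453125, -109.21086883544922), (57.49539566040039, 133.93312072753906), 1.7292847633361816)
  px 148 196 62 163
20 95 477 [ 449.3 -107.4   65.6] [ 414. -139.   21.] [469. -79.  95.] ((442.28594970703125, -108.82022857666016), (51.91624069213867, 59.52017593383789), 5.073171138763428)
  px 152 190 87 143
```

Run:
```python
from h import *
z=load('w2');p=z['p']
c=p[70:160,125:215,::-1]
c=cv2.convertScaleAbs(c,alpha=2.0)
cv2.imwrite('pics/w2c.png',cv2.resize(c,None,fx=6,fy=6,interpolation=cv2.INTER_NEAREST))
```

```text
(no output)
```

View pics/w2c.png

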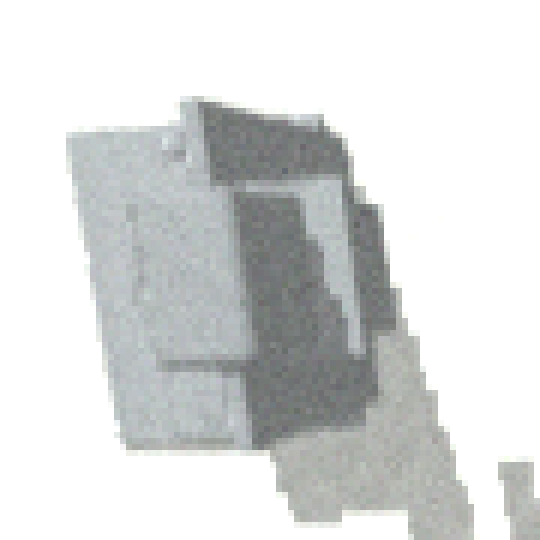

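Measurements so far:
- **Block:** (454.9, −107.6), yaw +4.2°.
- **Rail:** front lip at x = 616.0 + 0.0224·y, yaw −1.28°.
- **Notch:** world y about −58.5 to −28.5, centre about −43.5.

The next move takes the tool above the block.

```bash
python3 -c "
from h import *
plan([454.9,-107.6,200],-85.8)"
```

```text
at [ 540.  -181.6  240. ] [-90.   -0.  -90.2] dp cm [-7.37  4.   -8.53] twist [-0.01 -4.39  0.01]
```

```bash
python3 -m pendant '[{"delta_pos":[-2.5,1,-2.8],"twist":[0,-1.5,0],"grip":100},{"delta_pos":[-5,2,-5.6],"twist":[0,-3,0],"grip":100},{"delta_pos":[-7.4,3,-8.5],"twist":[0,-4.4,0],"grip":100},{"delta_pos":[-7.4,4,-8.5],"twist":[0,-4.4,0],"grip":100},{"delta_pos":[-7.4,4,-8.5],"twist":[0,-4.4,0],"grip":100}]'; python3 -m pendant '[{"delta_pos":[0,0,0],"twist":[0,0,0],"grip":100},{"delta_pos":[0,0,0],"twist":[0,0,0],"grip":100},{"delta_pos":[0,0,0],"twist":[0,0,0],"grip":100},{"delta_pos":[0,0,0],"twist":[0,0,0],"grip":100},{"delta_pos":[0,0,0],"twist":[0,0,0],"grip":100}]';python3 -c "
from h import *
plan([454.9,-107.6,114],-85.8)"
```

```text
time_s: 3.25
ee_pos: [454.5, -107.3, 199.3]
ee_rot: [-90.1, 0.0, -85.8]
force: [-0.0, 0.5, 0.3]
gripper_width: 90.8
time_s: 3.75
ee_pos: [455.5, -108.1, 200.0]
ee_rot: [-90.0, -0.0, -85.9]
force: [-0.4, 0.7, 0.1]
gripper_width: 90.9
at [ 455.5 -108.1  200. ] [-90.   -0.  -85.9] dp cm [-0.05  8.6  -0.06] twist [-0.01 -0.06  0.01]
```

```bash
python3 -m pendant '[{"delta_pos":[0,2,0],"twist":[0,0,0],"grip":100},{"delta_pos":[0,4,0],"twist":[0,0,0],"grip":100},{"delta_pos":[0,6,0],"twist":[0,0,0],"grip":100},{"delta_pos":[0,7.5,0],"twist":[0,0,0],"grip":100},{"delta_pos":[0,8.6,0],"twist":[0,0,0],"grip":100}]';  python3 -m pendant '[{"delta_pos":[0,0,0],"twist":[0,0,0],"grip":100},{"delta_pos":[0,0,0],"twist":[0,0,0],"grip":60},{"delta_pos":[0,0,0],"twist":[0,0,0],"grip":30},{"delta_pos":[0,0,0],"twist":[0,0,0],"grip":25},{"delta_pos":[0,0,0],"twist":[0,0,0],"grip":25}]' 40;python3 -c "
from h import *
p,d,c=grab('wrist','w3');grab('side','s3')"
```

```text
time_s: 4.25
ee_pos: [454.9, -107.8, 113.0]
ee_rot: [-90.1, 0.0, -85.9]
force: [0.5, 0.7, 0.4]
gripper_width: 91.2
time_s: 4.75
ee_pos: [455.5, -107.9, 114.5]
ee_rot: [-89.9, -0.0, -85.8]
force: [-0.7, -0.3, -0.6]
gripper_width: 61.7
```

View pics/w3.png

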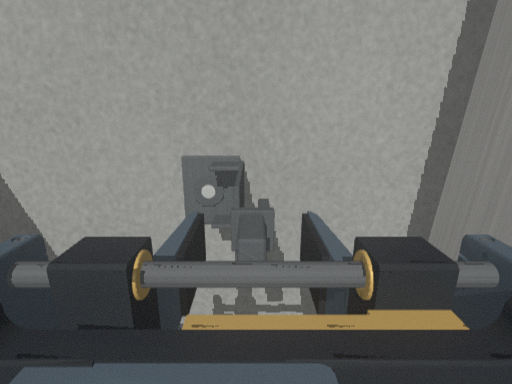

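View pics/s3.png

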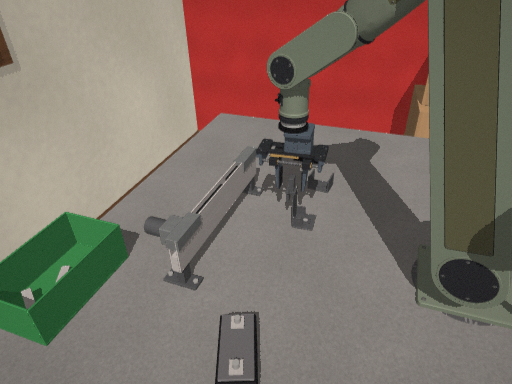

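The block sits between the fingers, centred at about (255,245) in the wrist view. Now I close fully.

```bash
python3 -m pendant '[{"delta_pos":[0,0,0],"twist":[0,0,0],"grip":20},{"delta_pos":[0,0,0],"twist":[0,0,0],"grip":10},{"delta_pos":[0,0,0],"twist":[0,0,0],"grip":5},{"delta_pos":[0,0,0],"twist":[0,0,0],"grip":0},{"delta_pos":[0,0,0],"twist":[0,0,0],"grip":0}]' 40;python3 -m pendant '[{"delta_pos":[0,0,0],"twist":[0,0,0],"grip":0},{"delta_pos":[0,0,0],"twist":[0,0,0],"grip":0},{"delta_pos":[0,0,0],"twist":[0,0,0],"grip":0},{"delta_pos":[0,0,0],"twist":[0,0,0],"grip":0},{"delta_pos":[0,0,0],"twist":[0,0,0],"grip":0}]' 40
```

```text
time_s: 5.35
ee_pos: [455.0, -107.8, 113.9]
ee_rot: [-90.0, -0.0, -85.8]
force: [-1.7, -0.4, 0.9]
gripper_width: 15.6
time_s: 5.85
ee_pos: [455.1, -107.8, 113.9]
ee_rot: [-90.0, -0.0, -85.8]
force: [-1.3, -0.4, 1.0]
gripper_width: 16.1
```

Gripped at 16 mm opening. Lifting.

```bash
python3 -m pendant '[{"delta_pos":[0,-1,0],"twist":[0,0,0],"grip":0},{"delta_pos":[0,-3,0],"twist":[0,0,0],"grip":0},{"delta_pos":[0,-6,0],"twist":[0,0,0],"grip":0},{"delta_pos":[0,-9,0],"twist":[0,0,0],"grip":0},{"delta_pos":[0,-11.6,0],"twist":[0,0,0],"grip":0}]' 40;python3 -c "
from h import *
p,d,c=grab('side','s4')
cv2.imwrite('pics/s4b.png',cv2.resize(p[100:300,150:400,::-1],None,fx=3,fy=3))
plan([530,-40,230],-91.28)
plan([616.9,-4.8,230],-91.28)"
```

```text
time_s: 6.35
ee_pos: [455.4, -107.7, 231.6]
ee_rot: [-89.9, -0.0, -85.8]
force: [0.1, -1.4, -3.3]
gripper_width: 15.7
at [ 457.7 -108.3  235.8] [-89.5  -0.2 -85.8] dp cm [-6.29  0.64  7.7 ] twist [-0.53  5.44  0.14]
at [ 457.7 -108.3  235.8] [-89.5  -0.2 -85.8] dp cm [-9.18  0.71 16.62] twist [-0.53  5.44  0.14]
```

View pics/s4b.png

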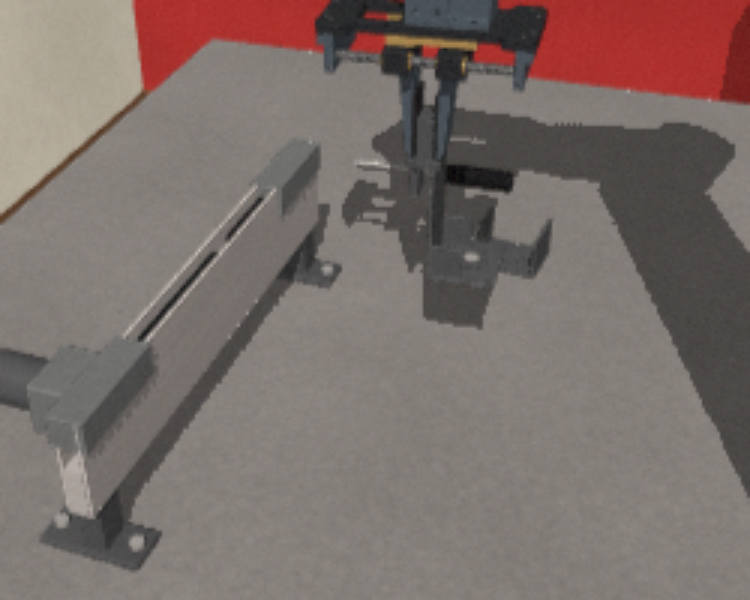

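The side crop shows the bracket hanging upright in the fingers at (440,220) and the rail clear. Carrying it over the groove in two calls.

```bash
python3 -m pendant '[{"delta_pos":[-0.7,0,1.2],"twist":[0,0.8,0],"grip":0},{"delta_pos":[-2.2,0,3.8],"twist":[0,2,0],"grip":0},{"delta_pos":[-3.7,0,6.4],"twist":[0,3.2,0],"grip":0},{"delta_pos":[-5.2,0,9],"twist":[0,4.4,0],"grip":0},{"delta_pos":[-6,0,11],"twist":[0,5.5,0],"grip":0}]' 40;python3 -m pendant '[{"delta_pos":[0,0,0],"twist":[0,0,0],"grip":0},{"delta_pos":[0,0,0],"twist":[0,0,0],"grip":0},{"delta_pos":[0,0,0],"twist":[0,0,0],"grip":0},{"delta_pos":[0,0,0],"twist":[0,0,0],"grip":0},{"delta_pos":[0,0,0],"twist":[0,0,0],"grip":0}]' 40; python3 -c "
from h import *
plan([616.9,-4.8,218],-91.28)"
```

```text
time_s: 6.9
ee_pos: [561.6, -38.6, 228.9]
ee_rot: [-90.0, 0.0, -91.3]
force: [-0.2, -0.9, -3.6]
gripper_width: 16.3
time_s: 7.4
ee_pos: [560.1, -40.4, 230.1]
ee_rot: [-90.0, -0.0, -91.4]
force: [0.3, 0.2, -3.2]
gripper_width: 15.6
at [560.1 -40.4 230.1] [-90.   -0.  -91.4] dp cm [-3.7   1.21  5.6 ] twist [-0.01 -0.1   0.01]
```

```bash
python3 -m pendant '[{"delta_pos":[-0.8,0,1.2],"twist":[0,0,0],"grip":0},{"delta_pos":[-1.8,0,2.6],"twist":[0,0,0],"grip":0},{"delta_pos":[-2.8,0,4],"twist":[0,0,0],"grip":0},{"delta_pos":[-3.5,0,5.2],"twist":[0,0,0],"grip":0},{"delta_pos":[-3.7,0,5.6],"twist":[0,0,0],"grip":0}]' 40;python3 -m pendant '[{"delta_pos":[0,0,0],"twist":[0,0,0],"grip":0},{"delta_pos":[0,0.3,0],"twist":[0,0,0],"grip":0},{"delta_pos":[0,0.6,0],"twist":[0,0,0],"grip":0},{"delta_pos":[0,0.6,0],"twist":[0,0,0],"grip":0},{"delta_pos":[0,0.6,0],"twist":[0,0,0],"grip":0}]' 40; python3 -c "
from h import *
plan([616.9,-4.8,210],-91.28)
for c in('scene','side','wrist'): grab(c,c+'5')
a=load('scene5')['p'][150:290,180:400,::-1];b=load('side5')['p'][110:280,150:350,::-1]
cv2.imwrite('pics/sc5.png',cv2.resize(a,None,fx=3.4,fy=3.4,interpolation=cv2.INTER_CUBIC))
cv2.imwrite('pics/sd5.png',cv2.resize(b,None,fx=3.4,fy=3.4,interpolation=cv2.INTER_CUBIC))
"
```

```text
time_s: 7.9
ee_pos: [619.0, -3.4, 229.6]
ee_rot: [-90.0, 0.0, -91.3]
force: [-0.4, 0.6, -4.2]
gripper_width: 15.7
time_s: 8.4
ee_pos: [617.1, -4.6, 223.9]
ee_rot: [-90.0, -0.0, -91.4]
force: [-0.3, 0.6, -2.7]
gripper_width: 15.9
at [617.1  -4.6 223.9] [-90.   -0.  -91.4] dp cm [ 0.02  1.39 -0.02] twist [ 0.01 -0.09  0.01]
```

View pics/sc5.png

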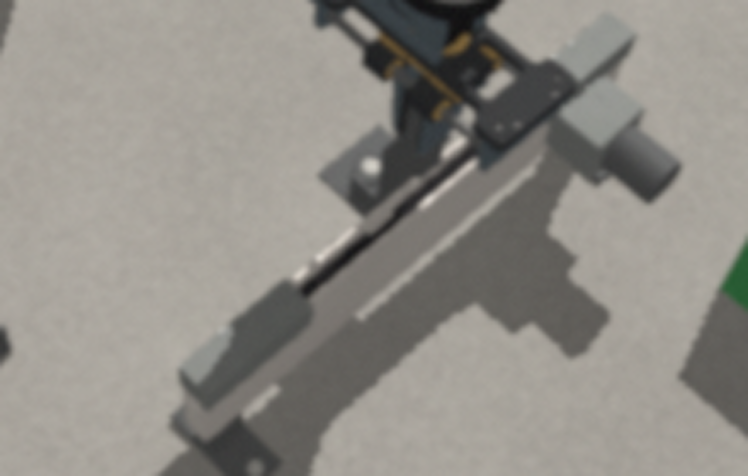

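View pics/sd5.png

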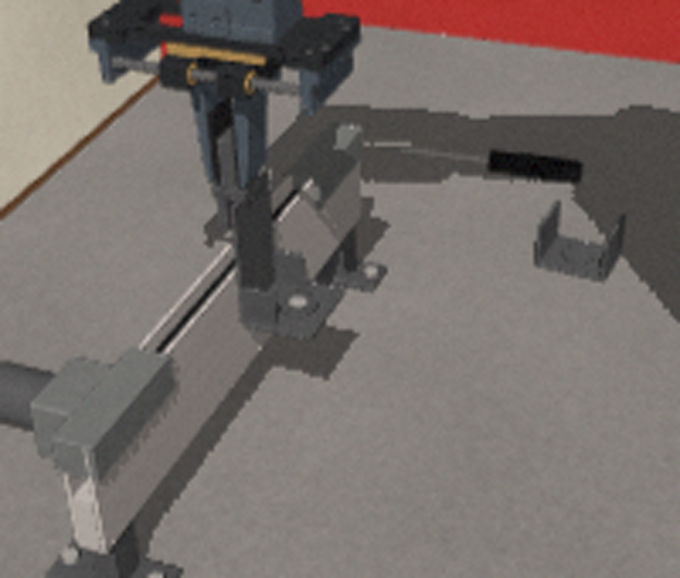

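View pics/wrist5.png

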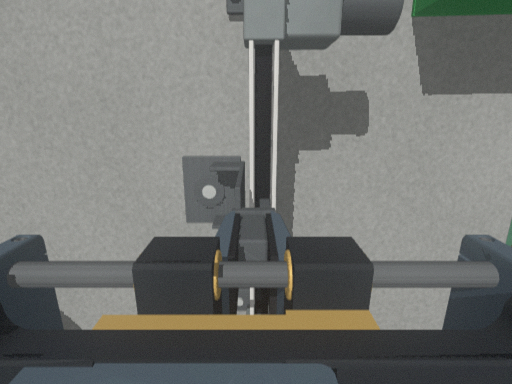

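All three views show the bracket over the groove. In the wrist view the lips are at columns 252 and 276 and the arm end is at (265,205). I check the relative x of arm and lips before lowering.

Run:
```python
from h import *
z=load('wrist5');P=cloud(z);g=z['p'].astype(int).sum(2)/3
print('cam',-z['R'].T@z['t'])
L=[];Rr=[]
for v in range(50,200,6):
    idx=np.where(g[v]>160)[0]; idx=idx[(idx>240)&(idx<290)]
    k=[q for q in np.split(idx,np.where(np.diff(idx)>3)[0]+1) if len(q)]
    if len(k)==2: L.append(cast(z,k[0].mean(),v,150));Rr.append(cast(z,k[1].mean(),v,150))
for A in(L,Rr):
    A=np.array(A);c=np.polyfit(A[:,1],A[:,0],1);print(len(A),c,'at y=-5',np.polyval(c,-5), A[:,1].min(),A[:,1].max())
# bracket points: tcp z 223.9 -> bracket origin z=110; arm top 218 ; foot 110-115; plate top 214
m=(abs(P[...,1])<60)&(P[...,0]>540)&(P[...,0]<660)
for a,b in((111,121),(206,216),(214,224),(150,205)):
    k=m&(P[...,2]>a)&(P[...,2]<b);B=P[k]
    if len(B)<5: continue
    print(a,b,len(B),B.mean(0).round(1),B.min(0).round(1),B.max(0).round(1)); vv,uu=np.where(k);print('  px',uu.min(),uu.max(),vv.min(),vv.max())
c=z['p'][140:290,170:320,::-1]
cv2.imwrite('pics/w5c.png',cv2.resize(cv2.convertScaleAbs(c,alpha=1.6),None,fx=4,fy=4,interpolation=cv2.INTER_NEAREST))
```

```text
cam [618.96838398  73.75323098 395.02628154]
25 [1.98862981e-02 6.16314296e+02] at y=-5 616.214864080573 2.3561687445781985 119.37755646287816
25 [2.28975386e-02 6.36017190e+02] at y=-5 635.9027025915066 1.909982264280714 118.90018283141129
111 121 3025 [572.1  -1.  116.2] [546.7 -37.5 113.3] [609.7  31.8 120.9]
  px 182 244 157 222
206 216 233 [612.   16.  213.7] [603.7   9.7 206. ] [632.2  26.  215.9]
  px 232 274 185 210
214 224 358 [615.5  11.5 217.4] [603.9   4.4 214. ] [632.4  25.7 223.9]
  px 232 275 188 220
150 205 697 [622.2  21.5 163. ] [606. -14. 150.] [639.2  60.  205. ]
  px 236 277 128 211
```

View pics/w5c.png

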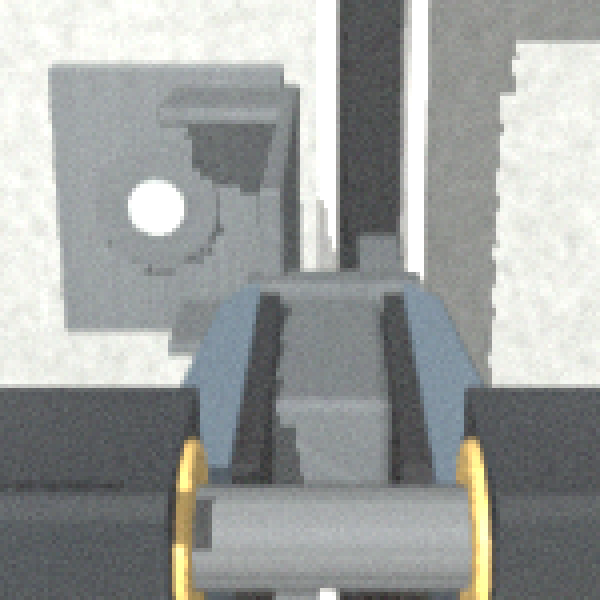

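Arm and groove are aligned: the hook is at x ≈ 626.2 and the groove centre at 626.05. Lowering gently beside the notch.

```bash
python3 -m pendant '[{"delta_pos":[0,0.6,0],"twist":[0,0,0],"grip":0},{"delta_pos":[0,1.3,0],"twist":[0,0,0],"grip":0},{"delta_pos":[0,2,0],"twist":[0,0,0],"grip":0},{"delta_pos":[0,2.6,0],"twist":[0,0,0],"grip":0},{"delta_pos":[0,3.2,0],"twist":[0,0,0],"grip":0}]' 40;python3 -m pendant '[{"delta_pos":[0,0.2,0],"twist":[0,0,0],"grip":0},{"delta_pos":[0,0.4,0],"twist":[0,0,0],"grip":0},{"delta_pos":[0,0.6,0],"twist":[0,0,0],"grip":0},{"delta_pos":[0,0.6,0],"twist":[0,0,0],"grip":0},{"delta_pos":[0,0.6,0],"twist":[0,0,0],"grip":0}]' 40
python3 -m pendant '[{"delta_pos":[0,0.1,0],"twist":[0,0,0],"grip":0},{"delta_pos":[0,0.2,0],"twist":[0,0,0],"grip":0},{"delta_pos":[0,0.3,0],"twist":[0,0,0],"grip":0},{"delta_pos":[0,0.3,0],"twist":[0,0,0],"grip":0},{"delta_pos":[0,0.3,0],"twist":[0,0,0],"grip":0}]' 40
```

```text
time_s: 9.05
ee_pos: [617.3, -4.3, 191.1]
ee_rot: [-90.0, -0.0, -91.3]
force: [-0.6, -0.1, -3.4]
gripper_width: 15.4
time_s: 9.55
ee_pos: [617.5, -4.4, 186.1]
ee_rot: [-90.0, -0.0, -91.3]
force: [-1.0, -0.4, -3.4]
gripper_width: 15.8
time_s: 10.05
ee_pos: [617.4, -4.4, 182.9]
ee_rot: [-90.0, -0.0, -91.3]
force: [0.2, -0.6, -3.4]
gripper_width: 15.9
```

```bash
python3 -m pendant '[{"delta_pos":[0,0.1,0],"twist":[0,0,0],"grip":0},{"delta_pos":[0,0.2,0],"twist":[0,0,0],"grip":0},{"delta_pos":[0,0.25,0],"twist":[0,0,0],"grip":0},{"delta_pos":[0,0.25,0],"twist":[0,0,0],"grip":0},{"delta_pos":[0,0.25,0],"twist":[0,0,0],"grip":0}]' 40
```

```text
time_s: 10.55
ee_pos: [617.6, -4.4, 180.8]
ee_rot: [-90.0, -0.0, -91.3]
force: [0.7, -0.7, 0.4]
gripper_width: 15.4
```

Light contact, about 4 N on the runner. Sliding along the groove in −y.

```bash
python3 -m pendant '[{"delta_pos":[0.3,0,0],"twist":[0,0,0],"grip":0},{"delta_pos":[0.6,0,0],"twist":[0,0,0],"grip":0},{"delta_pos":[1,0,0],"twist":[0,0,0],"grip":0},{"delta_pos":[1.3,0,0],"twist":[0,0,0],"grip":0},{"delta_pos":[1.5,0,0],"twist":[0,0,0],"grip":0}]' 40;python3 -m pendant '[{"delta_pos":[0.3,0,0],"twist":[0,0,0],"grip":0},{"delta_pos":[0.6,0,0],"twist":[0,0,0],"grip":0},{"delta_pos":[0.9,0,0],"twist":[0,0,0],"grip":0},{"delta_pos":[1.2,0,0],"twist":[0,0,0],"grip":0},{"delta_pos":[1.4,0,0],"twist":[0,0,0],"grip":0}]' 40;python3 -m pendant '[{"delta_pos":[0.1,0,0],"twist":[0,0,0],"grip":0},{"delta_pos":[0.2,0,0],"twist":[0,0,0],"grip":0},{"delta_pos":[0.3,0,0],"twist":[0,0,0],"grip":0},{"delta_pos":[0.4,0,0],"twist":[0,0,0],"grip":0},{"delta_pos":[0.4,0,0],"twist":[0,0,0],"grip":0}]' 40
```

```text
time_s: 11.05
ee_pos: [617.2, -19.6, 180.5]
ee_rot: [-90.0, 0.0, -91.4]
force: [-0.1, 2.4, 0.7]
gripper_width: 15.6
time_s: 11.55
ee_pos: [616.8, -33.6, 180.4]
ee_rot: [-90.0, -0.0, -91.4]
force: [-0.0, 3.4, 0.9]
gripper_width: 15.8
time_s: 12.05
ee_pos: [616.7, -37.5, 180.4]
ee_rot: [-90.0, -0.0, -91.3]
force: [0.3, 1.4, -0.3]
gripper_width: 16.1
```

```bash
for i in 1 2; do python3 -m pendant '[{"delta_pos":[0.1,0,0],"twist":[0,0,0],"grip":0},{"delta_pos":[0.2,0,0],"twist":[0,0,0],"grip":0},{"delta_pos":[0.2,0,0],"twist":[0,0,0],"grip":0},{"delta_pos":[0.2,0,0],"twist":[0,0,0],"grip":0},{"delta_pos":[0.2,0,0],"twist":[0,0,0],"grip":0}]' 40; done
```

```text
time_s: 12.55
ee_pos: [616.6, -39.6, 180.4]
ee_rot: [-90.0, -0.0, -91.3]
force: [0.6, 1.5, 0.2]
gripper_width: 15.9
time_s: 13.05
ee_pos: [616.3, -41.6, 180.0]
ee_rot: [-90.0, -0.0, -91.4]
force: [0.3, 0.1, -3.4]
gripper_width: 15.6
```

The upward force has gone, so the hook is over the notch. I centre it by 1.5 mm and lower in small steps.

```bash
python3 -m pendant '[{"delta_pos":[0.1,0,0],"twist":[0,0,0],"grip":0},{"delta_pos":[0.15,0,0],"twist":[0,0,0],"grip":0},{"delta_pos":[0.15,0,0],"twist":[0,0,0],"grip":0},{"delta_pos":[0.15,0.1,0],"twist":[0,0,0],"grip":0},{"delta_pos":[0.15,0.2,0],"twist":[0,0,0],"grip":0}]' 40;python3 -m pendant '[{"delta_pos":[0,0.1,0],"twist":[0,0,0],"grip":0},{"delta_pos":[0,0.2,0],"twist":[0,0,0],"grip":0},{"delta_pos":[0,0.3,0],"twist":[0,0,0],"grip":0},{"delta_pos":[0,0.3,0],"twist":[0,0,0],"grip":0},{"delta_pos":[0,0.3,0],"twist":[0,0,0],"grip":0}]' 40
```

```text
time_s: 13.55
ee_pos: [616.5, -42.8, 178.4]
ee_rot: [-90.0, -0.0, -91.3]
force: [0.4, -0.9, -2.6]
gripper_width: 15.8
time_s: 14.05
ee_pos: [616.5, -42.8, 175.4]
ee_rot: [-90.0, -0.0, -91.3]
force: [0.4, 0.4, -2.7]
gripper_width: 15.7
```

```bash
python3 -m pendant '[{"delta_pos":[0,0.1,0],"twist":[0,0,0],"grip":0},{"delta_pos":[0,0.2,0],"twist":[0,0,0],"grip":0},{"delta_pos":[0,0.3,0],"twist":[0,0,0],"grip":0},{"delta_pos":[0,0.4,0],"twist":[0,0,0],"grip":0},{"delta_pos":[0,0.4,0],"twist":[0,0,0],"grip":0}]' 40;python3 -m pendant '[{"delta_pos":[0,0.1,0],"twist":[0,0,0],"grip":0},{"delta_pos":[0,0.2,0],"twist":[0,0,0],"grip":0},{"delta_pos":[0,0.2,0],"twist":[0,0,0],"grip":0},{"delta_pos":[0,0.2,0],"twist":[0,0,0],"grip":0},{"delta_pos":[0,0.2,0],"twist":[0,0,0],"grip":0}]' 40
```

```text
time_s: 14.55
ee_pos: [616.4, -42.8, 171.2]
ee_rot: [-90.0, -0.0, -91.3]
force: [0.6, -0.0, -3.6]
gripper_width: 16.0
time_s: 15.05
ee_pos: [616.6, -42.8, 169.8]
ee_rot: [-90.0, -0.0, -91.3]
force: [-1.1, -0.1, 0.0]
gripper_width: 15.9
```

Bottom contact at TCP 169.8, so the tip is at about 126 and the vertical force just balances the weight. I check visually before letting go.

```bash
python3 -c "
from h import *
print(state()['force'].round(1),state()['ee_pos'].round(1))
grab('scene','scene6');grab('side','side6')
a=load('scene6')['p'][150:290,180:400,::-1];b=load('side6')['p'][110:280,150:350,::-1]
cv2.imwrite('pics/sc6.png',np.hstack([cv2.resize(a,(400,340),interpolation=cv2.INTER_CUBIC),cv2.resize(b,(400,340),interpolation=cv2.INTER_CUBIC)]))
"
```

```text
[-1.1 -0.1  0. ] [616.6 -42.8 169.8]
```

View pics/sc6.png

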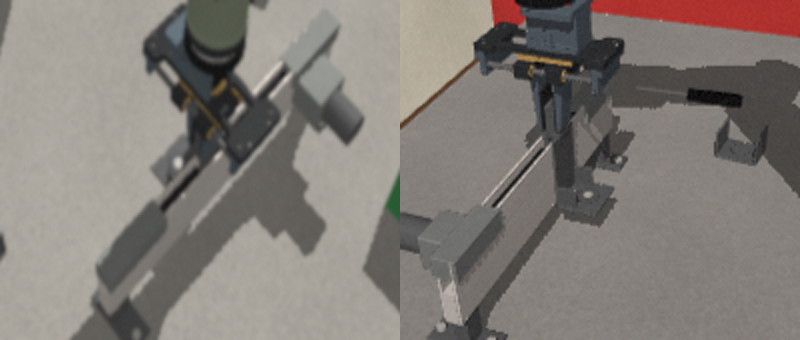

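Both views show the hook down behind the lip with the plate in front of the web. Bystanders are untouched. Now I reduce the grip and release gradually.

```bash
python3 -m pendant '[{"delta_pos":[0,0,0],"twist":[0,0,0],"grip":0},{"delta_pos":[0,0,0],"twist":[0,0,0],"grip":0},{"delta_pos":[0,0,0],"twist":[0,0,0],"grip":0},{"delta_pos":[0,0,0],"twist":[0,0,0],"grip":0},{"delta_pos":[0,0,0],"twist":[0,0,0],"grip":0}]' 4; python3 -m pendant '[{"delta_pos":[0,0,0],"twist":[0,0,0],"grip":18},{"delta_pos":[0,0,0],"twist":[0,0,0],"grip":22},{"delta_pos":[0,0,0],"twist":[0,0,0],"grip":30},{"delta_pos":[0,0,0],"twist":[0,0,0],"grip":45},{"delta_pos":[0,0,0],"twist":[0,0,0],"grip":60}]'; python3 -m pendant '[{"delta_pos":[0,0,0],"twist":[0,0,0],"grip":60},{"delta_pos":[0,0,0],"twist":[0,0,0],"grip":60},{"delta_pos":[0,0,0],"twist":[0,0,0],"grip":60},{"delta_pos":[0,0,0],"twist":[0,0,0],"grip":60},{"delta_pos":[0,0,0],"twist":[0,0,0],"grip":60}]'; python3 -c "
from h import *
grab('wrist','w7')"
```

```text
time_s: 15.65
ee_pos: [616.6, -42.8, 169.5]
ee_rot: [-90.0, -0.0, -91.3]
force: [-1.1, -0.3, -0.3]
gripper_width: 16.0
time_s: 16.15
ee_pos: [616.8, -42.8, 169.6]
ee_rot: [-90.0, -0.0, -91.3]
force: [-1.3, 0.3, 0.0]
gripper_width: 40.6
time_s: 16.65
ee_pos: [616.5, -42.8, 169.5]
ee_rot: [-90.0, -0.0, -91.3]
force: [0.3, 0.4, -0.3]
gripper_width: 54.9
```

View pics/w7.png

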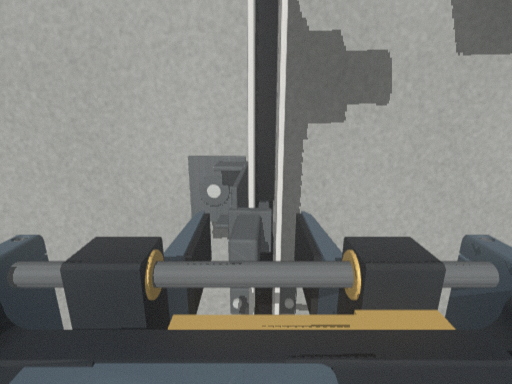

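The block at (247,240) is clear of both fingers and leans slightly towards the robot. Retreating straight up.

```bash
python3 -m pendant '[{"delta_pos":[0,-1,0],"twist":[0,0,0],"grip":60},{"delta_pos":[0,-2.5,0],"twist":[0,0,0],"grip":60},{"delta_pos":[0,-4.5,0],"twist":[0,0,0],"grip":60},{"delta_pos":[0,-7,0],"twist":[0,0,0],"grip":60},{"delta_pos":[0,-9,0],"twist":[0,0,0],"grip":60}]'; python3 -m pendant '[{"delta_pos":[2,0,0],"twist":[0,0,0],"grip":60},{"delta_pos":[5,0,0],"twist":[0,0,0],"grip":60},{"delta_pos":[8,0,0],"twist":[0,0,0],"grip":60},{"delta_pos":[10,0,0],"twist":[0,0,0],"grip":60},{"delta_pos":[10,0,0],"twist":[0,0,0],"grip":60}]';python3 -m pendant '[{"delta_pos":[0,0,0],"twist":[0,0,0],"grip":60},{"delta_pos":[0,0,0],"twist":[0,0,0],"grip":60},{"delta_pos":[0,0,0],"twist":[0,0,0],"grip":60},{"delta_pos":[0,0,0],"twist":[0,0,0],"grip":60},{"delta_pos":[0,0,0],"twist":[0,0,0],"grip":60}]'; python3 -c "
from h import *
for c in('scene','side','wrist'): grab(c,c+'8')
z=load('wrist8');P=cloud(z)
m=(abs(P[...,0]-617)<60)&(P[...,1]>-90)&(P[...,1]<10)
for a,b in((188,212),(160,168)):
    B=P[m&(P[...,2]>a)&(P[...,2]<b)]; print(a,b,len(B),B.mean(0).round(1),B.min(0).round(1),B.max(0).round(1))
B=P[m&(P[...,2]>155)];print('zmax',np.percentile(B[:,2],[50,90,95,99]).round(1))
b=load('side8')['p'][110:280,150:350,::-1];a=load('wrist8')['p'][:,:,::-1]
cv2.imwrite('pics/sc8.png',np.hstack([cv2.resize(a,(400,340),interpolation=cv2.INTER_CUBIC),cv2.resize(b,(400,340),interpolation=cv2.INTER_CUBIC)]))
"
```

```text
time_s: 17.2
ee_pos: [616.9, -42.9, 261.7]
ee_rot: [-89.9, -0.0, -91.3]
force: [0.0, 0.2, -0.5]
gripper_width: 54.8
time_s: 17.7
ee_pos: [614.1, -145.2, 260.1]
ee_rot: [-89.9, -0.1, -91.5]
force: [-0.1, 0.3, -0.3]
gripper_width: 54.7
time_s: 18.2
ee_pos: [614.2, -142.2, 259.5]
ee_rot: [-90.0, -0.0, -91.3]
force: [-0.3, 0.3, 0.6]
gripper_width: 54.7
188 212 824 [611.7 -42.9 202.8] [603.3 -55.8 188. ] [620.1 -30.1 205.8]
160 168 439 [619.3 -44.8 163.9] [599.8 -69.3 160.1] [629.4 -14.4 166.1]
zmax [203.7 430.4 430.4 430.4]
```

View pics/sc8.png

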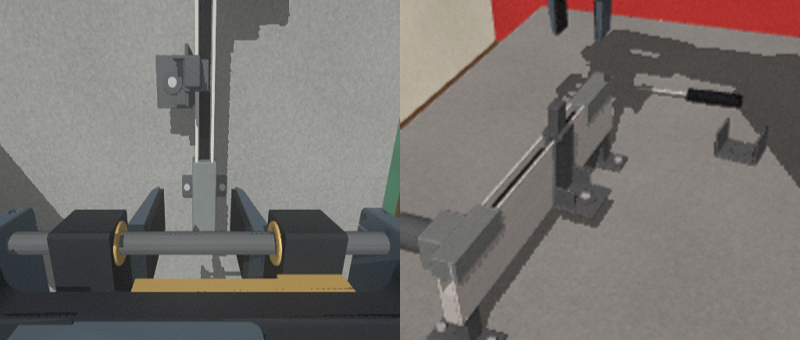

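The block top at z ≈ 203.7 puts the hook tip at about 126 mm, rail x ≈ 10–11 mm, with a tilt of roughly 0.07 rad. The arm is clear. Handing in.

```bash
python3 -c "
from h import *
a=load('scene0')['p'].astype(int);b=load('scene8')['p'].astype(int)
print('driver/plain/module px change:',abs(a-b)[285:350,120:185].mean(),abs(a-b)[228:268,148:186].mean(),abs(a-b)[85:140,315:355].mean())
print(state()['force'].round(1)); print(job.job_done())"
```

```text
driver/plain/module px change: 16.791479289940828 13.114473684210527 10.212575757575758
[-0.9  0.2 -0.7]
the job is handed in; nothing more can be done
None
```

The bracket is hanging in the runner's notch, released, and the job is handed in at about 18 s of the 58 s. No verdict was reported, so the result below rests on my own measurements.

I picked it up by the grip block, carried the hook over the lip, and lowered it onto the runner beside the notch with about 4 N. I slid it along the groove until the upward force vanished at y ≈ −42 mm. I then centred it and lowered it until it touched bottom at a hook-tip height of about 126 mm, still held. Finally I eased the grip to 4 N, opened the fingers and backed away.

- **Final position:** the block top at about 204 mm puts the hook tip at about 126 mm (limit 129 mm). It is about 11 mm into the rail frame (allowed 2 to 18 mm), with a tilt of about 0.07 rad.
- **Forces:** the wrist forces I read between moves during the work on the rail stayed within about 5 N of the free-hanging load.
- **Bystanders:** the before/after pixel comparison in the scene image was inconclusive. It changed by 10–17 grey levels at all three, which I put down to lighting or shadow but did not check. By eye, the plain bracket and driver look unmoved in the side view. I did not look at the module again, though the arm never went near it.

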